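# Index the bowl arm one hole

### The arm

A 6-joint arm with a two-finger parallel gripper is mounted at the origin on the work surface. World frame = base frame: x ahead of the robot, y to its left, z up, the work surface at z = 0. Lengths are in m, angles in degrees, forces in N, time in s.
With the tool pointing down it reaches from about 0.25 to 0.725 m from the base axis. Payload 9.7 kg.
Tool frame: the origin (TCP) lies midway between the tips of the shut fingers; the grasp point (between the pads) lies bot.hold_point_z behind it (bot.hold_point_z is the distance from the TCP to the grasp point, in m); z points along the fingers, y is the line along which they close (so a half turn about z gives the same grasp; the last joint's range is limited). The gripper opens to 85 mm and grips with 20 to 120 N. Pads are 22 mm wide; open, the fingers measure 114 mm over their backs; the gripper's body (76 mm by 85 mm) begins 54 mm behind the grasp point. The pads swing forward as they close: fully open they stand 13 mm farther back than shut.
Start: joints at [-71.792, 4.979, 10.078, 95.1, 0, 90], TCP at [0.172, -0.522, 0.231] pointing down, gripper open.
Joint ranges: [-179.16, 179.16], [-48.56, 103.87], [-65.8, 70.77], [-126.05, 130.52], [-82.76, 87.17], [-180, 180]. Speed limits (degrees/s): [127.2, 127.2, 147.25, 180, 180, 180].

### API

Orientations are given as [roll, pitch, yaw] about the fixed x, y, z axes, in that order (R = Rz(yaw) Ry(pitch) Rx(roll)).
In Python, from workcell import bot, camera, camera_model, ticket gives the robot as it stands.
- The arm moves only by the tool send_rows, never from a script. Its argument "targets" is text: rows parted by semicolons, each of 5 numbers parted by spaces: the shift along the tool's x, y, z in mm, then the turn about the tool's z in degrees, then the closure in counts, from 0 (fully open) to 255 (shut). A call has 1 to 20 rows; each row is the pose to reach, as a shift and turn from the pose commanded when the call began, along the tool's axes at that moment; what a row does not reach only later rows make up. A row lasts 1/8 s, in which the tool goes at most 62.5 mm and 10.7 degrees, less where a joint would pass 70% of its speed; a pose out of reach is approached as far as the arm can. A call with a gripper value outside its range is refused whole. The fingers move at their own pace and stop on an object; "newtons" is the grip in N (left out, the last holds). Time passes only in rows, so rows that repeat a pose let the fingers close. It gives the time, the measured TCP pose, the force, the opening and the grip force at its end, in the units of the state.
- bot.get_obs(): the state, without advancing time (a new reading comes with each control period).
- camera(name): name is "side" or "top"; returns the picture (420x560x3 uint8, blue, green, red); there is no depth.
- camera_model(name): a dict with "K" (3x3 intrinsics, pixels), "dist_coeffs" ([k1, k2, p1, p2, k3] as OpenCV has them; the pictures are not rectified), "pose" (4x4, takes a point from camera to world coordinates). Camera axes: x right, y down, z forward; pixel columns grow to the right and rows downward; lengths in m; the calibration is good to about 2 mm. A picture is of the moment at which its call begins. camera_model takes no time and is no camera call.
- ticket.job_done(): hands the job in; it is judged then, once.
The state is a dict: "time": time; "q": joint angles; "qd": joint speeds; "joint_efforts": joint torques, N m; "ee_pos": TCP position; "tcp_rot": TCP orientation; "wrist_force": force on the tool from outside, world axes, zero at the start; "torque": the same for the moment, N m; "opening": finger opening in m; "grasp_force": force on a finger pad.
Only numpy, scipy, OpenCV 4.12 (cv2) and the standard library are available. Lean on these libraries where they do the work, as an engineer would, in place of code of your own. Each camera call takes 0.05 s, during which the arm holds its last target. There are 200 camera calls.

### The job

The blue bowl sits on a red swing arm that is locked by a spring pin. Hook a fingertip under the yellow pull ring, lift the pin out of its hole, swing the arm by the ring exactly one hole towards the side where the clear canister stands, and let the pin drop fully home in that hole; then let go of the ring. Do not touch the bowl, and leave everything else on the worktop where it is.

Things in the scene. Friction and masses are not known exactly. Their poses are not given: they have to be found in the camera images.
- ring_center (a point): Centre of the yellow pull ring on the pin, moving with it: inner diameter 50, outer 64, wire 7 mm. It stands across the arm, leaning outward, its plane 30 degrees off vertical: a finger coming from the pivot's side, pointing outward and 45 degrees down, passes through. At the start 125 mm above the worktop, 139 mm from the pivot. x points outward along the arm, z up.
- index_pin (a joint): Lift of the spring pin, m: 0 = fully home, stop at 0.022. It slides straight up in the arm, 125 mm from the pivot. It clears the plate at 0.012, where it also rides on the plate if let down between holes, to drop in when brought over a hole. Spring pulls down with 5 N at 0, 8 N at 0.022. Tip 11 mm wide, rounded; 26 mm barrel, top 83 mm above the worktop.
- bowl_arm (a joint): Angle of the red swing arm, rad: 0 (start) along the bracket's x axis, pin in the middle hole; positive is counter-clockwise from above, to the bracket's +y. Bar 36 mm wide, top 59 mm above the worktop. Pin home: locked with about 0.015 rad of play each way. Pin lifted: turns with 0.12 N m friction and light damping, stays where left; stops at +-0.8.
- middle_hole (a point): Middle of the five holes in the aluminium sector plate, at the plate's top, 45 mm above the worktop and 125 mm from the pivot; axes as the bracket's. Plate 14 mm thick, square holes about 15 mm wide on an arc of 125 mm radius round the pivot, 0.35 rad (44 mm) apart: at -0.70, -0.35, 0, 0.35 and 0.70 rad from the bracket's x axis.
- bracket: Dark steel bracket fixed to the worktop, foot 130 x 150 mm. Origin on the worktop right under the arm's vertical pivot; x points from the pivot along the middle of its sector plate, away from the robot within about 20 degrees of straight ahead; y to the left of that, z up. Nothing on it is higher than 45 mm save the pivot nut (70 mm).
- ring_top (a point): Middle of the ring's uppermost wire (wire radius 3.5 mm), under which the fingertip hooks: at the start 149 mm above the worktop, 154 mm from the pivot. Axes as for ring_center.
- bowl: Blue melamine bowl, 140 mm wide and 60 mm high, held in its seat on the end of the arm (it can only turn in place, stiffly); origin at the centre of its underside, 59 mm above the worktop. Its rim is 119 mm above the worktop, and the near side of the rim 230 mm from the pivot.
- canister: Clear acrylic canister with a white clip-on lid over a black rubber gasket, 104 mm wide, 142 mm high, loose; origin at the centre of its underside. It stands to the left or to the right of the arm, about 0.3 m from its middle line: this tells which way to swing.
- saucepan_lid: Aluminium saucepan lid with a knob, 170 mm wide, 49 mm high, lying loose on the other side of the arm; origin at the centre of its underside.
- wooden_spoon: Wooden spoon 280 mm long, lying loose to the left of the bracket; a bystander.
- mug: White mug 80 mm wide, 95 mm high, standing loose to the right of the bracket; a bystander.
- spice_jar: Amber jar with a green cap, 48 mm wide, 100 mm high, loose to the right of the bracket; a bystander.
Not all that is in view belongs to the job. Leave any turquoise look-alike of the canister alone.

How it is judged:
By the outcome, as a careful person would: the job done as asked, in the order asked, and still so for the second after the job is handed in, with the robot touching nothing.
It also fails if it takes over 40 s, if anything falls off the work surface, if the arm or the gripper's body presses on something with over 40 N, if the wrist force passes 120 N, or if a joint passes its speed limit or range.

## Working session

There is one attempt and no reset: what is moved stays moved. The work goes in short steps, Python scripts to look and compute and a tool call to move; the robot and the scene stay as the last step left them, time stands still between calls to the robot, and variables do not carry over. Pictures are saved under pics/ and viewed, at most 10 in all, crops included, and the job is handed in when it is done.

Besides the shell and the picture viewer there is one more tool, called after "Emit:" by a JSON object that holds its "api" and its "payload", one argument or row to a line. send_rows: Moves the arm, as the interface text tells. Its arguments: {"type":"object","properties":{"targets":{"type":"string"},"newtons":{"type":"number"}},"required":["targets"]}

```bash
mkdir -p pics; ls; python3 - <<'E'
from workcell import bot,camera,camera_model
import cv2,numpy as np
for n in("top","side"):
    im=camera(n);cv2.imwrite(f"pics/{n}0.png",im);np.save(f"{n}0.npy",im)
    m=camera_model(n);print(n,np.round(m["K"],1).tolist(),m["dist_coeffs"],np.round(m["pose"],3).tolist())
print(bot.get_obs(),bot.hold_point_z)
E
```

```text
pics
top [[399.1, 0.0, 278.4], [0.0, 399.1, 211.6], [0.0, 0.0, 1.0]] [-0.09674575  0.          0.          0.          0.        ] [[-0.029, -0.999, 0.04, 0.462], [-1.0, 0.029, 0.008, -0.022], [-0.01, -0.04, -0.999, 1.515], [0.0, 0.0, 0.0, 1.0]]
side [[515.4, 0.0, 277.1], [0.0, 515.4, 213.1], [0.0, 0.0, 1.0]] [-0.16994616  0.          0.          0.          0.        ] [[0.94, -0.25, 0.231, 0.142], [-0.34, -0.652, 0.678, -1.168], [-0.019, -0.716, -0.698, 1.288], [0.0, 0.0, 0.0, 1.0]]
{'time': 0.1, 'q': array([-7.17934558e+01,  5.00647594e+00,  1.00396408e+01,  9.50988868e+01,
        1.51606557e-03,  8.99997420e+01]), 'qd': array([0.08195346, 0.00020343, 0.19392052, 0.01796404, 0.08435228,
       0.04637287]), 'joint_efforts': array([ 2.08177662e-03, -5.21562266e+01,  4.65652728e+01,  1.61106919e-02,
        5.72771773e-05,  8.70871077e-06]), 'ee_pos': array([ 0.171789  , -0.522274  ,  0.23067388]), 'tcp_rot': array([-1.79934278e+02, -1.51636051e-03,  1.82068004e+01]), 'wrist_force': array([0.00366706, 0.10362522, 0.06620303]), 'torque': array([ 0.01146145, -0.00812554, -0.01056526]), 'grasp_force': 0.0, 'opening': 0.08561840806442242} 0.0187
```

View pics/top0.png

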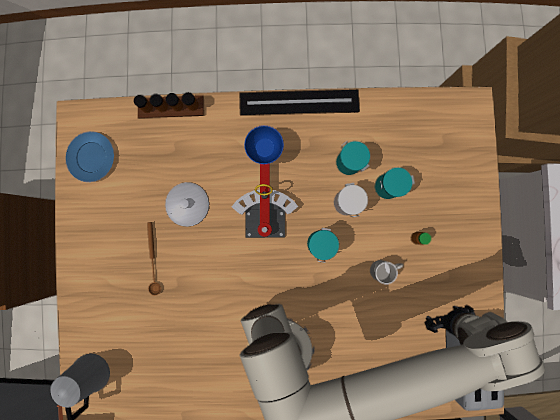

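View pics/side0.png

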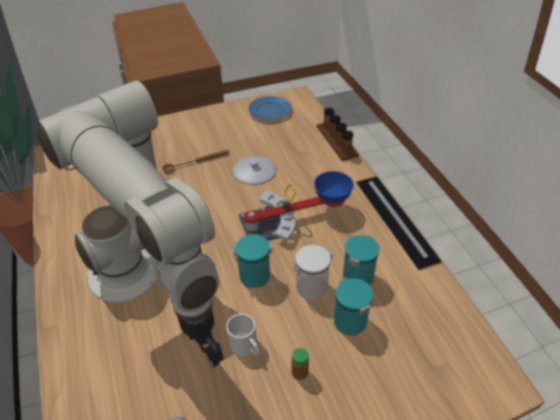

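The top view shows the arm with its pivot nut at (264,230), the yellow ring at (264,189) and the blue bowl at (264,145). The white-lidded clear canister is at (352,200), to the right (−y), so the swing is clockwise to −0.35 rad. It could be confused with the turquoise canisters at (355,156), (396,182) and (323,244), and the blue bowl with the blue plate at (91,157). The only yellow ring is the one at (264,189) top and (290,190) side.

```bash
cat > h.py <<'E'
import cv2,numpy as np
from workcell import bot,camera,camera_model
def ray(n,uv):
    m=camera_model(n);p=cv2.undistortPoints(np.array([[uv]],float),np.array(m["K"]),np.array(m["dist_coeffs"]))[0,0]
    T=np.array(m["pose"]);d=T[:3,:3]@[p[0],p[1],1];return T[:3,3],d/np.linalg.norm(d)
def plane(n,uv,z):
    o,d=ray(n,uv);return o+d*(z-o[2])/d[2]
def tri(a,b):
    (o,d),(p,e)=ray("top",a),ray("side",b)
    s,t=np.linalg.lstsq(np.c_[d,-e],p-o,rcond=None)[0]
    x,y=o+s*d,p+t*e;return (x+y)/2,np.linalg.norm(x-y)
def mask(im,lo,hi,box):
    h=cv2.cvtColor(im,cv2.COLOR_BGR2HSV);m=cv2.inRange(h,np.array(lo),np.array(hi))
    k=np.zeros_like(m);x0,y0,x1,y1=box;k[y0:y1,x0:x1]=1;return m*k
def proj(n,P):
    m=camera_model(n);T=np.linalg.inv(np.array(m["pose"]))
    return cv2.projectPoints(np.array([P],float).reshape(-1,3),cv2.Rodrigues(T[:3,:3])[0],T[:3,3],np.array(m["K"]),np.array(m["dist_coeffs"]))[0][:,0]
E
python3 - <<'E'
from h import *
T=np.load("top0.npy");S=np.load("side0.npy")
B={"top":(245,120,285,240),"side":(235,170,355,240)}
c={}
for n,im in(("top",T),("side",S)):
    y=mask(im,(22,120,100),(35,255,255),B[n]);r=mask(im,(0,150,80),(6,255,255),B[n])|mask(im,(174,150,80),(180,255,255),B[n]);b=mask(im,(105,120,40),(125,255,255),B[n])
    for k,m in(("y",y),("r",r),("b",b)):
        v,u=np.nonzero(m);print(n,k,len(u),u.min(),u.max(),v.min(),v.max());
        cc=max(cv2.findContours(m,0,1)[0],key=cv2.contourArea)
        c[n,k]=cv2.minEnclosingCircle(np.vstack(cv2.findContours(m,0,1)[0]))[0] if k=="y" else (u.mean(),v.mean())
        print(c[n,k])
    if n=="top":
        v,u=np.nonzero(r);P=np.array([plane("top",(a,b_),.059)[:2] for a,b_ in zip(u,v)])
        l=cv2.fitLine(P.astype(np.float32),2,0,.01,.01).ravel();print("arm line",l,np.degrees(np.arctan2(l[1],l[0])))
    x0,y0,x1,y1=(215,125,315,245) if n=="top" else (235,165,360,245)
    cv2.imwrite(f"pics/{n}c.png",cv2.resize(im[y0:y1,x0:x1],None,fx=5 if n=="top" else 6,fy=5 if n=="top" else 6,interpolation=cv2.INTER_CUBIC))
print("ring",tri(c["top","y"],c["side","y"]),"arm",tri(c["top","r"],c["side","r"]))
E
```

```text
top y 55 255 271 184 194
(263.125, 189.5)
top r 626 258 271 164 236
(np.float64(264.34984025559106), np.float64(200.68530351437698))
top b 1156 245 283 126 163
(np.float64(263.6029411764706), np.float64(144.4455017301038))
arm line [ 0.99954045 -0.03031264  0.5619902   0.04030951] -1.7370523
side y 4 286 294 185 199
(289.5, 192.0)
side r 521 245 339 197 221
(np.float64(285.54318618042225), np.float64(208.85988483685222))
side b 847 316 352 172 201
(np.float64(333.4203069657615), np.float64(186.22314049586777))
ring (array([0.59740872, 0.04016408, 0.12862374]), np.float64(0.00253138938074431)) arm (array([0.57169037, 0.0371737 , 0.06050698]), np.float64(0.020923748442827753))
```

View pics/topc.png

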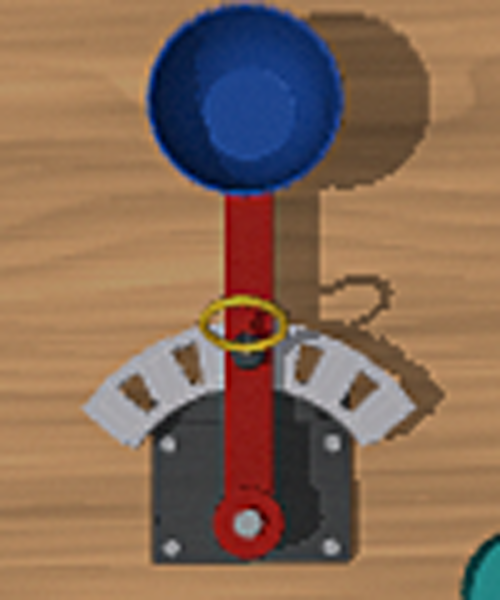

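View pics/sidec.png

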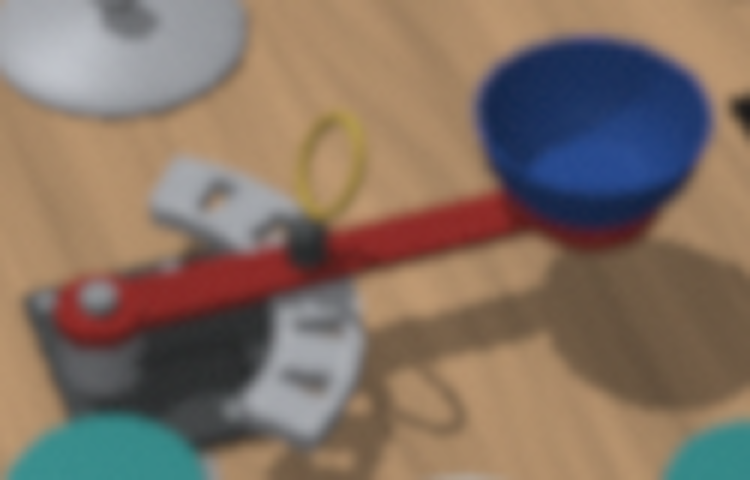

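The crops confirm the choice. The ring stands on the black barrel: top crop centre (244,324), outer wire (244,300); side crop top wire (335,116). The nut is at top crop (247,521) and side crop (98,296). I can only shift the tool and turn it about the vertical, so it can't be tilted 45°. I'll put one finger through under the top wire and close the other lightly against it.

```bash
python3 - <<'E'
from h import *
f=lambda x,y:(215+x/5-.4,125+y/5-.4)
g=lambda x,y:(235+x/6-.42,165+y/6-.42)
for n,a,b in(("nut",(247,521),(98,296)),("ringc",(244,324),(331,165)),("ringtop",(244,300),(335,116)),("ringbottom",(244,348),(322,213))):
    print(n,*tri(f(*a),g(*b)))
print("nut@.07",plane("top",f(247,521),.07),"ringtop@.149",plane("top",f(244,300),.149),"c@.125",plane("top",f(244,324),.125))
print("bowl rim@.119",plane("top",f(246,99),.119))
for a in((123,378),(185,350),(309,348),(361,375)): print(plane("top",f(*a),.045))
E
```

```text
nut [0.45961512 0.04375062 0.07064103] 0.000995773383431079
ringc [0.59779811 0.03914973 0.12897023] 0.002744012255441197
ringtop [0.60565571 0.03859473 0.16419699] 0.007801975920143964
ringbottom [0.5880312  0.03993916 0.09430254] 0.011203588334863247
nut@.07 [0.45913421 0.04391313 0.07      ] ringtop@.149 [0.61108716 0.03819654 0.149     ] c@.125 [0.59686296 0.03971205 0.125     ]
bowl rim@.119 [0.75715425 0.03430034 0.119     ]
[0.56732723 0.13388905 0.045     ]
[0.58668703 0.0874378  0.045     ]
[ 0.58540838 -0.00427132  0.045     ]
[ 0.5642886  -0.04206537  0.045     ]
```

Emit:
{"api": "send_rows", "payload": {
  "targets": "20 -13 0 -2 0;60 -40 0 -8 0;105 -70 0 -13 0;150 -100 0 -18 0;195 -130 0 -24 0;240 -160 0 -30 0;285 -190 0 -36 0;330 -220 0 -41 0;375 -250 0 -46 0;420 -280 0 -51 40;465 -310 0 -56 80;510 -340 0 -61 100;550 -367 0 -66 110;580 -387 0 -69 110;593 -396 0 -70 110;593 -396 10 -70 110;593 -396 10 -70 110"
}}

```text
time: 2.22
ee_pos: [0.6104, 0.0383, 0.2203]
tcp_rot: [-179.9, 0.0, 88.1]
wrist_force: [-0.4, -0.7, -0.2]
opening: 0.0488
grasp_force: 0.0
```

```bash
python3 - <<'E'
from h import *
o=bot.get_obs();print(o["time"],o["ee_pos"],o["tcp_rot"],o["q"],o["opening"],o["wrist_force"])
a=camera("top");b=camera("side")
A=cv2.resize(a[120:250,200:330],None,fx=4,fy=4,interpolation=2);B=cv2.resize(b[120:250,230:300+60],None,fx=3,fy=4,interpolation=2)
B=cv2.resize(b[120:250,250:320],None,fx=4,fy=4,interpolation=2)
cv2.imwrite("pics/h1.png",np.hstack([A,B]))
E
```

```text
2.225 [0.61039242 0.03828719 0.22031995] [-1.79901133e+02  2.06199711e-02  8.81497068e+01] [ 3.59439969e+00  1.35854577e+01  1.85959852e+01  9.51109049e+01
 -1.11459310e-02  9.54447205e+01] 0.04877561551511473 [-0.37407052 -0.65514177 -0.19094019]
```

View pics/h1.png

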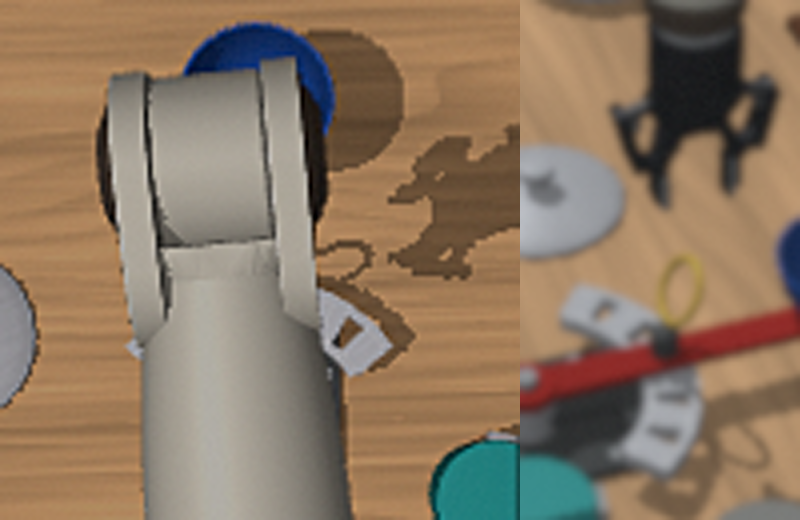

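The fingers are open in line with the arm, tips at (662,200) and (733,185), straddling above the ring's top wire at (685,258). They are clear of the bowl. I'll go down now.

Emit:
{"api": "send_rows", "payload": {
  "targets": "0 2 10 0 110;0 2 25 0 110;0 2 40 0 110;0 2 55 0 110;0 2 68 0 110;0 2 77 0 110;0 2 82 0 110;0 2 83 0 110;0 2 83 0 110"
}}

```text
time: 3.45
ee_pos: [0.6136, 0.039, 0.1387]
tcp_rot: [180.0, -0.0, 88.2]
wrist_force: [-0.1, 0.3, 0.0]
opening: 0.0484
grasp_force: 0.0
```

```bash
python3 - <<'E'
from h import *
o=bot.get_obs();print(o["time"],o["ee_pos"],o["tcp_rot"],o["opening"],o["wrist_force"])
b=camera("side")
cv2.imwrite("pics/h2.png",cv2.resize(b[140:230,240:350],None,fx=6,fy=6,interpolation=2))
E
```

```text
3.45 [0.61360559 0.03898292 0.13866869] [ 1.79967205e+02 -3.80330348e-03  8.82076883e+01] 0.04843521826974972 [-0.12538405  0.32031307  0.04014649]
```

View pics/h2.png

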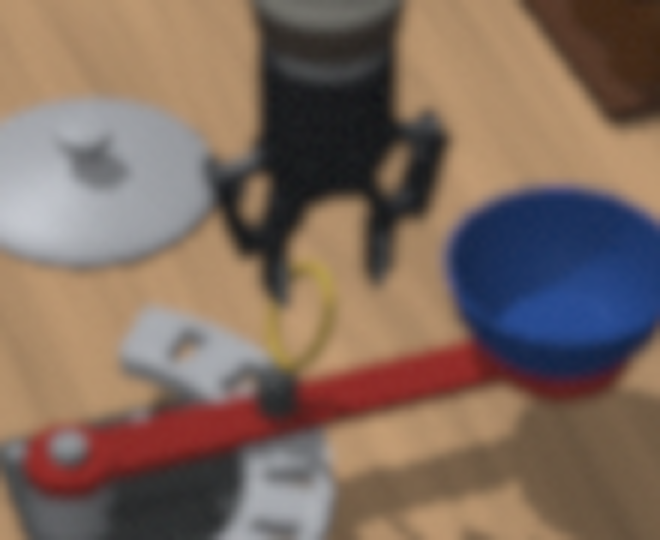

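The ring's top wire, around (308,268), lies between the two fingertips at (275,295) and (375,280). The bowl is clear. I'll close lightly.

Emit:
{"api": "send_rows", "payload": {
  "targets": "0 0 0 0 140;0 0 0 0 170;0 0 0 0 190;0 0 0 0 210;0 0 0 0 255;0 0 0 0 255;0 0 0 0 255",
  "newtons": 30
}}

```text
time: 4.38
ee_pos: [0.6122, 0.039, 0.1383]
tcp_rot: [-179.9, -0.0, 88.2]
wrist_force: [-7.3, -0.4, 2.9]
opening: 0.0058
grasp_force: 28.6
```

Emit:
{"api": "send_rows", "payload": {
  "targets": "0 -1 -3 0 255;0 -1 -6 0 255;0 -1 -9 0 255;0 -1 -12 0 255;0 -1 -15 0 255;0 -1 -17 0 255;0 -1 -17 0 255"
}}

```text
time: 5.25
ee_pos: [0.612, 0.039, 0.1552]
tcp_rot: [-179.9, -0.0, 88.2]
wrist_force: [-5.8, 1.6, -7.6]
opening: 0.0062
grasp_force: 28.3
```

```bash
python3 - <<'E'
from h import *
o=bot.get_obs();print(o["time"],o["ee_pos"],o["tcp_rot"],o["opening"],o["wrist_force"])
b=camera("side")
cv2.imwrite("pics/h3.png",cv2.resize(b[140:230,240:350],None,fx=6,fy=6,interpolation=2))
E
```

```text
5.25 [0.61196887 0.03901856 0.1551741 ] [-1.79930374e+02 -7.54017411e-04  8.82114957e+01] 0.006236931644966418 [-5.77553261  1.6209964  -7.64472107]
```

View pics/h3.png

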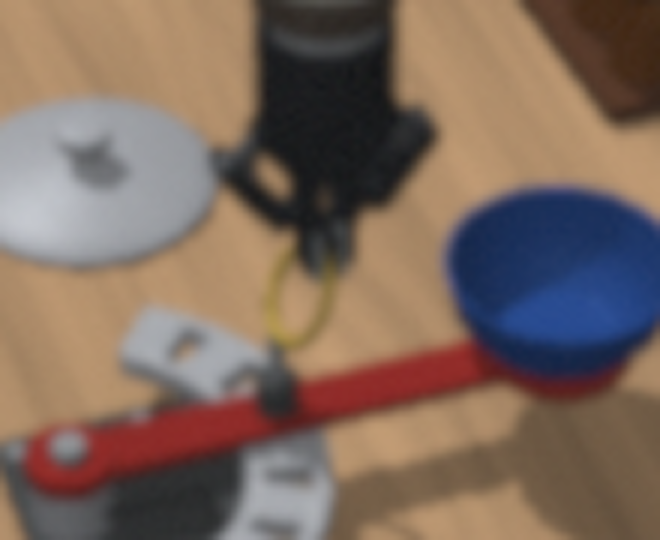

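The pin is lifted: the ring's bottom rose from row 362 to row 345, and the pull is 7.6 N, as expected of the spring near 17 mm. Next I swing −0.35 rad along the arc.

Emit:
{"api": "send_rows", "payload": {
  "targets": "-3 0 0 1 255;-7 0 0 2.5 255;-13 -0.6 0 5 255;-20 -1.3 0 7.5 255;-26.6 -2.3 0 10 255;-33 -3.6 0 12.5 255;-39.6 -5.2 0 15 255;-46 -7 0 17.5 255;-50 -8.4 0 19 255;-52.5 -9.3 0 20 255;-52.5 -9.3 0 20 255;-52.5 -9.3 0 20 255"
}}

```text
time: 6.8
ee_pos: [0.6009, -0.013, 0.155]
tcp_rot: [-179.9, 0.0, 68.2]
wrist_force: [-5.2, 4.1, -7.3]
opening: 0.0056
grasp_force: 28.7
```

```bash
python3 - <<'E'
from h import *
o=bot.get_obs();print(o["time"],o["ee_pos"],o["tcp_rot"],o["opening"],o["wrist_force"],o["torque"])
a=camera("top");b=camera("side")
p=np.array([.459,.044]);d=o["ee_pos"][:2]-p;print("ang of tcp",np.degrees(np.arctan2(d[1],d[0])),np.hypot(*d))
m=mask(a,(105,120,40),(125,255,255),(230,110,330,200));c=max(cv2.findContours(m,0,1)[0],key=cv2.contourArea)
q=cv2.minEnclosingCircle(c);print(q);e=plane("top",q[0],.119)[:2]-p;print("bowl",np.degrees(np.arctan2(e[1],e[0])),np.hypot(*e))
cv2.imwrite("pics/h4.png",np.hstack([cv2.resize(a[120:220,215:315],None,fx=4,fy=4,interpolation=2),cv2.resize(b[150:250,250:350],None,fx=4,fy=4,interpolation=2)]))
E
```

```text
6.8 [ 0.60093369 -0.01297043  0.15502113] [-1.79911412e+02  4.88305285e-04  6.82165364e+01] 0.005574611649923629 [-5.18922607  4.13914021 -7.31800479] [ 0.53310511  1.17030459 -0.20743546]
ang of tcp -21.869918017016815 0.1529405188190069
((292.6708068847656, 149.0017852783203), 19.32929229736328)
bowl -21.76224442921603 0.2999098835588599
```

View pics/h4.png

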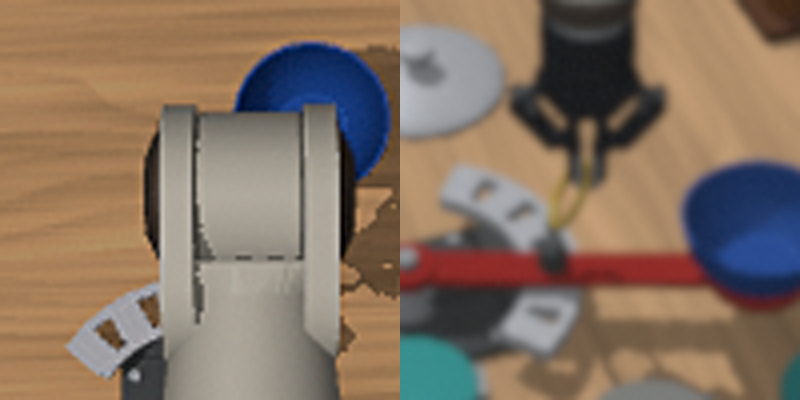

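The arm has turned from −1.85° to −21.8°, about one hole; in the side view the pin is over the next hole, with one hole left beyond it. I'll lower it gripped.

Emit:
{"api": "send_rows", "payload": {
  "targets": "0 0 3 0 255;0 0 6 0 255;0 0 9 0 255;0 0 12 0 255;0 0 15 0 255;0 0 17 0 255;0 0 17 0 255"
}}

```text
time: 7.78
ee_pos: [0.601, -0.0129, 0.1384]
tcp_rot: [-179.9, -0.0, 68.2]
wrist_force: [-5.1, 2.8, -6.2]
opening: 0.0057
grasp_force: 28.9
```

Emit:
{"api": "send_rows", "payload": {
  "targets": "0 0 1 0 255;0 0 2 0 255;0 0 3 0 255;0 0 3 0 255"
}}

```text
time: 8.28
ee_pos: [0.6016, -0.0126, 0.1381]
tcp_rot: [179.9, -0.1, 68.2]
wrist_force: [-9.8, 4.2, 9.8]
opening: 0.0062
grasp_force: 30.3
```

The descent stopped hard at z = 0.138, the same height as with the pin home at the start. I'll relax, open and rise.

Emit:
{"api": "send_rows", "payload": {
  "targets": "0 0 -2 0 255;0 0 -2 0 255;0 0 -2 0 200;0 0 -2 0 160;0 0 -2 0 120;0 0 -2 0 110;0 0 -2 0 110;0 0 -12 0 110;0 0 -30 0 110;0 0 -60 0 110;0 0 -90 0 110;-30 0 -100 0 110;-70 0 -100 0 110;-120 0 -100 0 110;-170 0 -100 0 110;-220 0 -100 0 110;-260 0 -100 0 110;-280 0 -100 0 110;-280 0 -100 0 110"
}}

```text
time: 10.65
ee_pos: [0.4974, -0.2739, 0.2361]
tcp_rot: [180.0, -0.0, 68.1]
wrist_force: [0.2, 0.0, -0.5]
opening: 0.0483
grasp_force: 0.0
```

```bash
python3 - <<'E'
from h import *
o=bot.get_obs();print(o["time"],o["ee_pos"],o["opening"],o["wrist_force"])
a=camera("top");b=camera("side");np.save("top1.npy",a);np.save("side1.npy",b)
p=np.array([.459,.044])
m=mask(a,(105,120,40),(125,255,255),(230,110,330,200));c=max(cv2.findContours(m,0,1)[0],key=cv2.contourArea)
q=cv2.minEnclosingCircle(c);e=plane("top",q[0],.119)[:2]-p;print("bowl",np.degrees(np.arctan2(e[1],e[0])),np.hypot(*e))
cv2.imwrite("pics/h5.png",np.hstack([cv2.resize(a[120:220,215:315],None,fx=4,fy=4,interpolation=2),cv2.resize(b[150:250,250:350],None,fx=4,fy=4,interpolation=2)]))
E
```

```text
10.65 [ 0.49739469 -0.27394414  0.23608541] 0.048309807568679995 [ 0.21373666  0.0422633  -0.47526971]
bowl -21.552992344221796 0.298477827901895
```

View pics/h5.png

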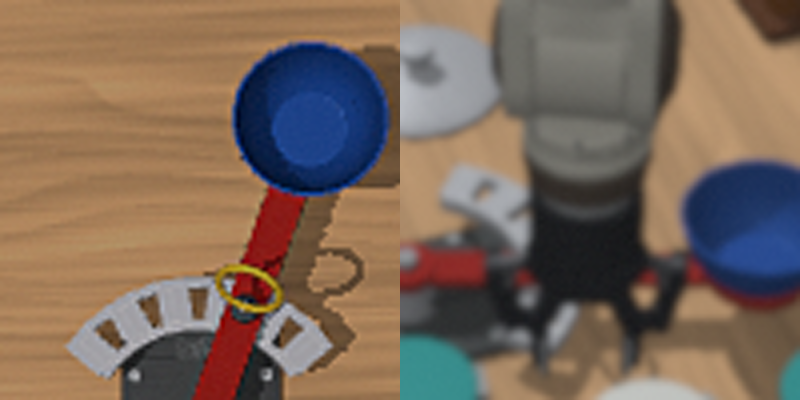

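The top view shows three holes to the left of the arm and one to the right, so it is in the right hole. The gripper blocks the side view, so I move it away to check the ring height.

Emit:
{"api": "send_rows", "payload": {
  "targets": "-20 -10 0 0 110;-60 -30 0 0 110;-100 -50 0 0 110;-140 -70 0 0 110;-180 -90 0 0 110;-215 -107 0 0 110;-236 -118 0 0 110;-236 -118 0 0 110"
}}

```text
time: 11.75
ee_pos: [0.3004, -0.4485, 0.2354]
tcp_rot: [180.0, -0.0, 68.2]
wrist_force: [0.6, 0.3, -0.8]
opening: 0.0487
grasp_force: 0.0
```

```bash
python3 - <<'E'
from h import *
o=bot.get_obs();print(o["time"],o["ee_pos"],o["opening"],o["wrist_force"])
a=camera("top");b=camera("side")
S0=np.load("side0.npy");T0=np.load("top0.npy")
# expected ring centre for pin home vs riding
p=np.array([.459,.044])
for ang in(-21.5,-21.9):
  d=np.array([np.cos(np.radians(ang)),np.sin(np.radians(ang))])
  for l in(0,.012): P=[*(p+.139*d),.125+l];print(ang,l,proj("top",P),proj("side",P))
d=np.array([np.cos(np.radians(-1.85)),np.sin(np.radians(-1.85))]);P=[*(p+.139*d),.125];print("start",proj("top",P),proj("side",P))
y=mask(b,(18,90,80),(35,255,255),(270,170,320,220));v,u=np.nonzero(y);print("side ring",u.min(),u.max(),v.min(),v.max())
y=mask(a,(22,120,100),(35,255,255),(250,160,300,210));v,u=np.nonzero(y);print("top ring",u.min(),u.max(),v.min(),v.max())
D=cv2.absdiff(a,T0).max(2)>60
cv2.imwrite("pics/h6.png",np.vstack([cv2.resize(b[150:240,240:350],None,fx=3,fy=3,interpolation=2),cv2.resize(S0[150:240,240:350],None,fx=3,fy=3,interpolation=2)]))
cv2.imwrite("pics/h6.png",np.hstack([cv2.imread("pics/h6.png"),cv2.resize(b,(420,540))]))
E
```

```text
11.75 [ 0.30035351 -0.44853624  0.23542446] 0.04869557667622318 [ 0.63287907  0.2633699  -0.78765021]
-21.5 0 [[276.8073066  191.43180286]] [[291.62978899 202.41304788]]
-21.5 0.012 [[276.76043498 191.11843831]] [[291.63002758 199.74664523]]
-21.9 0 [[277.06819779 191.52641962]] [[291.62630245 202.61374525]]
-21.9 0.012 [[277.02358658 191.21386826]] [[291.626534  199.9472169]]
start [[263.44872254 189.09505328]] [[289.3425121  192.92589906]]
side ring 287 297 193 210
top ring 269 285 186 197
```

View pics/h6.png

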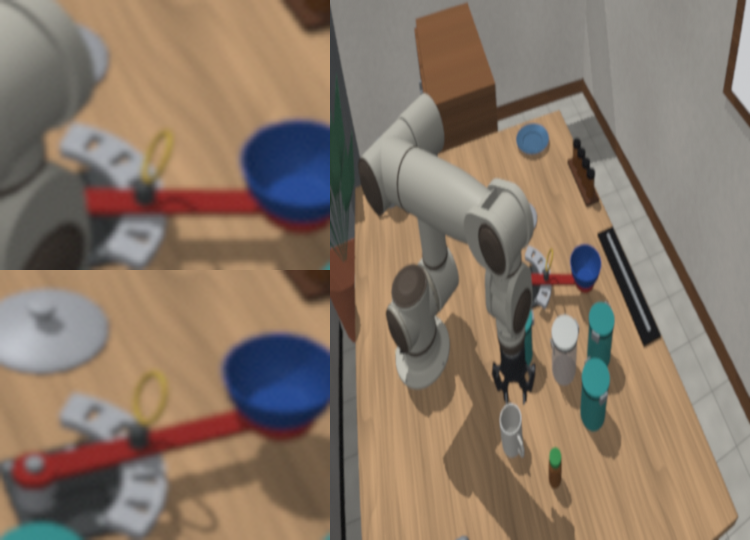

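The side ring mid row is 201.5. That matches pin home (202.4 less the same 0.9 px offset seen at the start) and not riding on the plate (199.8). The arm is clear and nothing else has moved.

```bash
python3 -c "
from workcell import ticket;print(ticket.job_done())"
```

```text
the job is handed in; nothing more can be done
None
```

The job is handed in: I swung the arm one hole clockwise to −0.35 rad, towards the clear canister; by ring height the pin is home there, and the ring is released. The tool couldn't tilt, so I pinched the ring's top wire with one fingertip under it instead of a pure hook.

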